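# Hook the tape on the trunking, draw it to the mark and lock it

### The job

Set the yellow tape measure to the distance from the trunking to the red line: stand it on the bench, square to the trunking, with its end hook caught behind the trunking's near lip, back it away against its spring until the front of the case is at the red line, then press the red lever right down to lock it. Leave it standing there, still hooked and drawn tight, let go of it, and leave the other things where they are.

Things in the scene. Friction and masses are not known exactly. Their poses are not given: they have to be found in the camera images.
- tape: Yellow tape measure, about 0.75 kg, loose, standing on its rubber foot. Case 120 long (x) x 42 wide (y) x 72 mm high (z). Origin at the centre of its underside; x points forward, the way the blade leaves the front face (x = +60 mm). On the bench, friction under the foot holds the case still against the blade's spring. Best lifted from above by its flat sides (42 mm apart), in its front half
- grip (a point): a good point to hold the case: midway between its sides, 22 mm forward of the middle, 50 mm above the underside; axes as the tape's
- mouth (a point): on the tape: lower edge of the case's front face, in the middle (x = +60 mm, at underside level)
- hook (a point): lowest point of the hook's inner (case-side) face, mid width; moves with the blade. The hook is a dark steel plate 4 mm thick, 26 mm wide at the end of the blade, hanging down to 10 mm above the level of the case's underside. With the blade wound in, its inner face stands 35 mm in front of the case's front face
- blade (a joint): how far the blade is drawn out, m: 0 wound in to 0.105 fully out; a spring pulls it in with 1.2 to 1.7 N and it runs back to 0 when free and unlocked. The blade is a rigid white strip 24 mm wide, 30 to 33 mm above the level of the case's underside
- lock (a joint): red lock lever on top of the case, rad: 0 raised (free) to 0.5 flat (locked, blade clamped). Stays where it is left; about 4 N down on its free end moves it, up to 10 N at the last. Pivots 5 mm behind the middle of the case, 78 mm above the underside, and points to the rear, 50 mm long, 24 mm wide; raised, its free end stands about 105 mm above the underside, flat about 83 mm
- lever_end (a point): middle of the black rubber pressing pad (12 x 24 mm) on top of the lever's free end, 42 mm from the pivot; press it straight down, it goes down about 20 mm
- trunking: white open cable trunking, a U channel screwed to the bench: 240 long (x) x 80 wide (y) x 22 mm high, floor 3 mm, two upright lips 4 mm thick along its length. Origin at the centre of its underside. The near lip, the one to hook, is on its -y side, towards the red line: between y = -40 and -36 mm
- lip (a point): middle of the near lip's top, on its inner edge (the hook bears on the face below it): trunking x = 0, y = -36, z = 22 mm; axes as the trunking's
- mark: red line on the bench, 200 long (x) x 6 mm wide, flat, parallel to the trunking, 95 to 130 mm from the hooked face of the lip on its -y side. Origin at its centre, axes as the trunking's; the case goes to its middle
- junction_box: bystander: grey junction box, 85 x 85 x 45 mm, origin under its centre
- tin: bystander: blue tin, 64 mm across, 100 mm high, upright, origin under its centre
- screwdriver: bystander: green-handled screwdriver lying on the bench, about 200 mm long
Not all that is in view belongs to the job. Of the things like the tape, leave any that is orange or turquoise; of the rest the larger one is meant.

How it is judged:
On the way:
1. the hook is behind the near lip and the blade is being drawn out, lever still raised (y of hook in the frame of trunking between -0.042 and -0.028 m and z of hook in the frame of trunking below 0.019 m and value of joint blade above 0.015 m and value of joint lock below 0.25 rad), for 0.05 s.
At the end, for the whole second after the job is handed in: The tape stands upright on the bench at rest, within 10 degrees of square to the trunking, its hook behind the near lip and within 8 mm of it, the front of the case within 10 mm of the red line's middle, the lever down past 0.4 rad (y of hook in the frame of trunking between -0.042 and -0.028 m and z of hook in the frame of trunking below 0.019 m and x of hook in the frame of trunking between -0.12 and 0.12 m and y of mouth in the frame of mark between -0.01 and 0.01 m and angle between the x axis of tape and the y axis of trunking, either way round below 0.17 rad and angle between tape's own z axis and vertical below 0.08 rad and height (world z) of tape below 0.006 m and value of joint lock above 0.4 rad and linear speed of tape below 0.01 m/s); the robot touches nothing.
It fails at once if the junction box, the tin or the screwdriver is moved more than 30 mm (distance of any of junction_box, tin, screwdriver from where it was at the start of the episode above 0.03 m).
It also fails if it takes over 53 s, if anything falls off the work surface, if the arm or the gripper's body presses on something with over 40 N, if the wrist force passes 120 N, or if a joint passes its speed limit or range.

### The arm

A 6-joint arm with a two-finger parallel gripper is mounted at the origin on the work surface. World frame = base frame: x ahead of the robot, y to its left, z up, the work surface at z = 0. Lengths are in m, angles in rad, forces in N, time in s.
With the tool pointing down it reaches from about 0.275 to 0.825 m from the base axis. Payload 5.2 kg.
Tool frame: the origin (TCP) lies at the very end of the fingers, on their centre line; the grasp point (between the pads) lies 19 mm behind it; x points along the fingers, z is the direction in which the jaws open and shut, and the axes are right-handed (so a half turn about x gives the same grasp; the last joint's range is limited). The gripper opens to 93 mm and grips with 3 to 60 N. Pads are 15 mm wide; open, the fingers measure 128 mm over their backs; the gripper's body (75 mm by 188 mm) begins 65 mm behind the grasp point.
Start: joints at [-1.392, 0.259, 1.535, -0, 1.348, -0.203], TCP at [0.205, -0.51, 0.183] pointing down, gripper open.
Joint ranges: [-3.14, 3.14], [-0.91, 2.08], [0.19, 2.58], [-1.22, 4.36], [0.22, 2.71], [-3.12, 3.12]. Speed limits (rad/s): [2.57, 2.57, 3.14, 3.14, 3.14, 3.14].

### API

Orientations are given as [roll, pitch, yaw] about the fixed x, y, z axes, in that order (R = Rz(yaw) Ry(pitch) Rx(roll)).
In Python, from station import manip gives the robot as it stands.
- The arm moves only by the shell command python3 -m crank 'ROWS' [OPENING]. ROWS is JSON, a list that holds one entry, the list of rows, each a list of 6 numbers: the shift along the tool's x, y, z in m, then the turn, a rotation vector about the tool's x, y, z in rad. In form: [[[dx, dy, dz, wx, wy, wz], ...]]. A call has exactly 10 rows; each row shifts and turns the commanded pose from where the row before left it, along the tool's axes as they then stand; what a row does not reach is not made up. A row lasts 1/10 s, in which the tool goes at most 50 mm and 8.59 degrees, less where a joint would pass 70% of its speed; a pose out of reach is approached as far as the arm can. A call with a gripper value outside its range is refused whole. OPENING is the gripper's target within -1 to 1 (shut at 1, half-way at 0, fully open at -1), set as the call begins (- or left out, the last holds). The fingers move at their own pace and stop on an object; the grip force is fixed at half the most. Time passes only in rows, so rows that do not move let the fingers close, or fill a call up. It gives the time, the measured TCP pose, the force and the opening at its end, in the units of the state.
- manip.get_obs(): the state, without advancing time (a new reading comes with each control period).
- manip.capture(name): name is "side" or "top" or "wrist"; returns a dict with "pixels" (384x512x3 uint8, red, green, blue), "depth" (384x512 float32, m along the optical axis (not along the pixel's ray), 0 where there is no reading), "fx", "fy", "cx", "cy" (pixels), "camera_from_world" (4x4, takes a point from world to camera coordinates); the wrist camera has in their place "hand_eye" (4x4, takes a point from camera to tool coordinates, whose origin is the TCP and whose axes are the tool frame's). Camera axes: x right, y up, looking along -z (the intrinsics and any distortion apply to the point x, -y, -z); pixel columns grow to the right and rows downward; lengths in m; the calibration is good to about 2 mm. A picture is of the moment at which its call begins: read the wrist's pose just before it.
- manip.finish_job(): hands the job in, once; it reports no verdict.
The state is a dict: "time_s": time; "joints": joint angles; "qvel": joint speeds; "joint_efforts": joint torques, N m; "eef_pos": TCP position; "eef_rot": TCP orientation; "contact_force": force on the tool from outside, world axes, zero at the start; "moment": the same for the moment, N m; "grip_width": opening from 0.0 (shut) to 1.0 (fully open).
Only numpy, scipy, OpenCV 4.12 (cv2) and the standard library are available. Lean on these libraries where they do the work, as an engineer would, in place of code of your own. Each camera call takes 0.05 s, during which the arm holds its last target.

## Working session

There is one attempt and no reset: what is moved stays moved. The work goes in short steps, Python scripts to look and compute and a shell command to move; the robot and the scene stay as the last step left them, time stands still between calls to the robot, and variables do not carry over. Pictures are saved under pics/ and viewed, and the job is handed in when it is done.

```bash
ls; mkdir -p pics
python3 - <<'E'
from station import manip
import cv2, numpy as np
print(manip.get_obs())
for n in ("side","top","wrist"):
    c=manip.capture(n)
    cv2.imwrite(f"pics/{n}0.png",c["pixels"][:,:,::-1])
    np.savez(f"pics/{n}0.npz",**c)
    print(n,{k:np.round(v,4).tolist() if hasattr(v,'shape') else v for k,v in c.items() if k not in("pixels","depth")})
E
```

```text
pics
{'time_s': 0.0, 'joints': array([-1.39175184e+00,  2.59298953e-01,  1.53606766e+00, -6.60292825e-06,
        1.34801148e+00, -2.02829924e-01]), 'qvel': array([-1.52684254e-03,  2.35299538e-04, -5.45286243e-04,  4.78921208e-04,
        8.20629516e-05,  1.41716871e-03]), 'joint_efforts': array([-2.06539808e-04, -4.37315083e+01, -2.83993453e+01,  7.16548716e-02,
        4.14658827e-02, -1.64065946e-04]), 'eef_pos': array([ 0.20485662, -0.50976887,  0.18204767]), 'eef_rot': array([2.94236806, 1.56901087, 1.7534476 ]), 'contact_force': array([ 0.40972936, -0.26232136, -0.11036324]), 'moment': array([ 0.03018515, -0.0255374 ,  0.00214495]), 'grip_width': 1.0013289648988193}
side {'fx': 352.0845978996407, 'fy': 352.0845978996407, 'cx': 259.3670951206646, 'cy': 186.6175210060179, 'camera_from_world': [[-0.9432, -0.3316, -0.0179, 0.4889], [0.2021, -0.616, 0.7614, -0.2], [-0.2635, 0.7146, 0.648, -0.9644], [0.0, 0.0, 0.0, 1.0]]}
top {'fx': 375.50875881371053, 'fy': 375.50875881371053, 'cx': 255.7213956091655, 'cy': 186.32926200027362, 'camera_from_world': [[-0.0037, -0.9997, 0.0245, -0.0403], [0.9917, -0.0005, 0.1283, -0.5238], [-0.1283, 0.0248, 0.9914, -0.9792], [0.0, 0.0, 0.0, 1.0]]}
wrist {'fx': 282.75105676359186, 'fy': 282.75105676359186, 'cx': 256.2527887728745, 'cy': 196.0841826409441, 'hand_eye': [[-0.0005, 0.2589, -0.9659, -0.2017], [0.0004, 0.9659, 0.2589, 0.0706], [1.0, -0.0002, -0.0006, -0.0004], [0.0, 0.0, 0.0, 1.0]]}
```

View pics/top0.png

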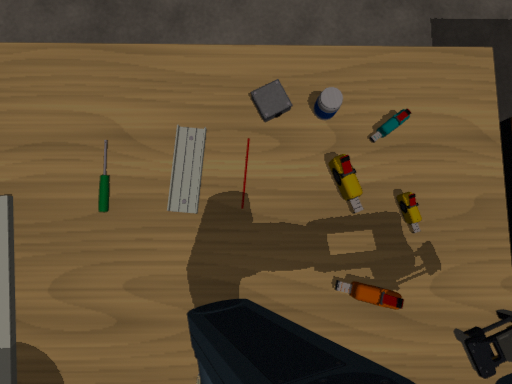

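View pics/side0.png

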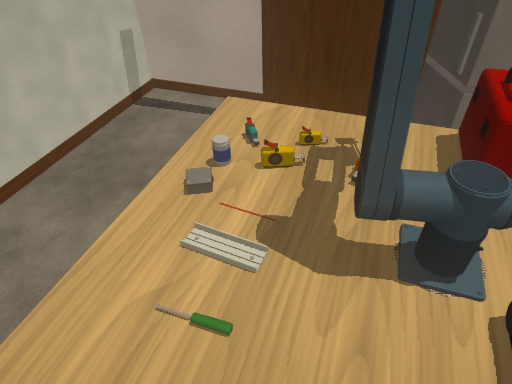

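View pics/wrist0.png

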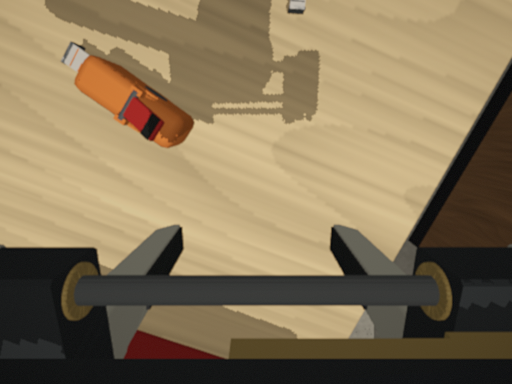

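Candidates for the tape, by pixel in the top view: large yellow (347,180), small yellow (411,210), turquoise (390,125) and orange (370,294). By the description it is the large yellow one at (347,180). The trunking is at (187,169) and the red line at (246,173). Next I measure, with a close crop.

```bash
cat > h.py <<'E'
import numpy as np, cv2
from scipy.spatial.transform import Rotation as R
def world(c, T=None):
    """per-pixel world points from depth; T: world_from_camera"""
    if T is None: T=np.linalg.inv(c["camera_from_world"])
    d=c["depth"]; v,u=np.mgrid[:d.shape[0],:d.shape[1]]
    P=np.stack([(u-c["cx"])/c["fx"]*d,-(v-c["cy"])/c["fy"]*d,-d],-1)
    return P@T[:3,:3].T+T[:3,3]
def ray(c,uv,z,T=None):
    if T is None: T=np.linalg.inv(c["camera_from_world"])
    uv=np.atleast_2d(np.asarray(uv,float))
    r=np.stack([(uv[:,0]-c["cx"])/c["fx"],-(uv[:,1]-c["cy"])/c["fy"],-np.ones(len(uv))],-1)@T[:3,:3].T
    o=T[:3,3]; return o+r*((z-o[2])/r[:,2])[:,None]
def tool(o):
    M=np.eye(4); M[:3,:3]=R.from_euler('xyz',o["eef_rot"]).as_matrix(); M[:3,3]=o["eef_pos"]; return M
def hsv(c): return cv2.cvtColor(c["pixels"],cv2.COLOR_RGB2HSV)
E
python3 - <<'E'
from h import *
c=dict(np.load("pics/top0.npz")); W=world(c); H=hsv(c)
cv2.imwrite("pics/crop1.png",cv2.resize(c["pixels"][110:250,310:440,::-1],None,fx=4.5,fy=4.3,interpolation=cv2.INTER_CUBIC))
ym=cv2.inRange(H,(22,120,80),(32,255,255))
n,l,s,ce=cv2.connectedComponentsWithStats(ym)
for i in range(1,n):
    if s[i,4]>60: print('yellow',s[i],ce[i])
def rep(name,m,zlo,zhi):
    P=W[m&(W[...,2]>zlo)&(W[...,2]<zhi)]
    r=cv2.minAreaRect((P[:,:2]*1000).astype(np.float32)); print(name,len(P),r,'z',np.percentile(P[:,2],[5,50,95]))
sub=np.zeros(ym.shape,bool); sub[145:220,325:370]=1
rep('tape yellow top',sub&(ym>0),0.06,0.09)
sub2=np.zeros_like(sub);sub2[115:220,160:215]=1
rep('trunk lips',sub2,0.012,0.04)
rep('trunk all',sub2&(H[...,1]<60),-0.01,0.04)
sub3=np.zeros_like(sub);sub3[130:215,235:256]=1
red=sub3&((H[...,0]<7)|(H[...,0]>172))&(H[...,1]>150)
v,u=np.nonzero(red);P=ray(c,np.c_[u,v],0)[:,:2]*1000
print('red',cv2.minAreaRect(P.astype(np.float32)),cv2.fitLine(P.astype(np.float32),cv2.DIST_L2,0,.01,.01).ravel(),len(P),P.min(0),P.max(0))
white=sub&(H[...,1]<60)&(H[...,2]>110)
rep('blade',white,0.02,0.05)
rr=sub&((H[...,0]<7)|(H[...,0]>172))&(H[...,1]>150)
rep('lever',rr,0.05,0.13)
E
```

```text
yellow [342 173  21  25 329] [351.91489362 185.36474164]
yellow [408 206  14  17 153] [414.60784314 214.04575163]
tape yellow top 381 ((547.3807983398438, -283.132080078125), (115.82086181640625, 39.44804382324219), 22.0456600189209) z [0.06589257 0.07036569 0.07360366]
trunk lips 356 ((576.7283935546875, 148.70877075195312), (80.85501098632812, 239.15562438964844), 84.75994110107422) z [0.01394148 0.02051233 0.02395652]
trunk all 2546 ((577.3729858398438, 148.62039184570312), (80.79671478271484, 241.20819091796875), 84.75994110107422) z [-0.00078684  0.00262854  0.02095789]
red ((566.9105224609375, -12.645003318786621), (4.503579139709473, 193.7642364501953), 84.96815490722656) [ 9.9600279e-01 -8.9321963e-02  5.6198505e+02 -1.2385520e+01] 104 [470.40839837 -20.88522976] [663.44184223  -4.0495076 ]
blade 54 ((475.13616943359375, -313.6568908691406), (33.74477767944336, 18.227397918701172), 28.845203399658203) z [0.02923138 0.03186736 0.03527196]
lever 120 ((573.7882690429688, -273.71771240234375), (42.55220031738281, 24.78731346130371), 22.578523635864258) z [0.08179455 0.09060318 0.10292818]
```

View pics/crop1.png

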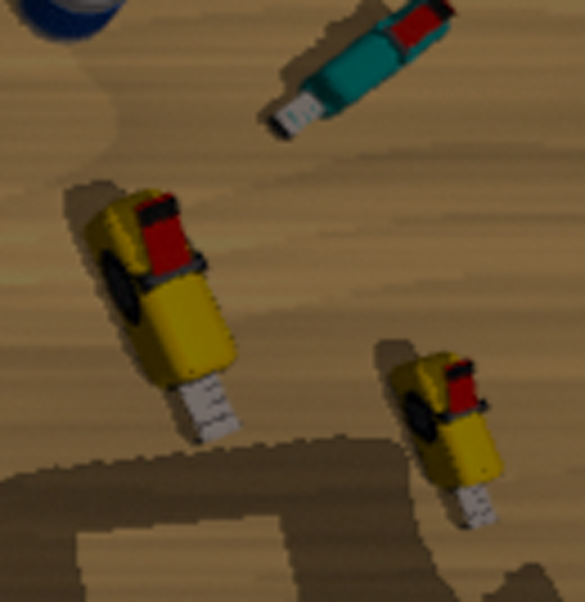

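The crop confirms the large yellow tape: case at about (347,180), blade pointing down in the image and the lever raised at the rear. The measured sizes match those given: case about 116x39 mm, top at 70 mm; trunking 240x81 mm; red line at 126 mm from the lip. Next I work out the shift to the grasp.

```bash
cat >> h.py <<'E'
def togo(o,tgt,zyaw):
    """shift in tool axes to bring TCP to tgt, and turn about tool x so jaw axis z has world yaw zyaw (deg)"""
    M=tool(o); zy=np.degrees(np.arctan2(M[1,2],M[0,2]))
    print('t',round(o['time_s'],2),'TCP',np.round(M[:3,3],4),'x',np.round(M[:3,0],3),'y',np.round(M[:3,1],3),'z',np.round(M[:3,2],3),'zyaw',round(zy,2),'q',np.round(o['joints'],2),'F',np.round(o['contact_force'],1),'w',round(o['grip_width'],3))
    print('shift mm (tool axes)',np.round(M[:3,:3].T@(np.asarray(tgt)-M[:3,3])*1000,1),'turn wx deg options',[round(-((a-zy+180)%360-180),1) for a in(zyaw,zyaw+180)],'rad',[round(-np.radians((a-zy+180)%360-180),3) for a in(zyaw,zyaw+180)])
E
python3 - <<'E'
from h import *; from station import manip
c=np.array([.5474,-.2831]); f=-np.array([np.cos(np.radians(22.2)),np.sin(np.radians(22.2))])
g=c+.022*f; print(g)
togo(manip.get_obs(),[*g,.15],202.2-90)
E
```

```text
[ 0.52703085 -0.2914125 ]
t 0.15 TCP [ 0.2049 -0.5099  0.1822] x [-0.     0.001 -1.   ] y [0.928 0.373 0.   ] z [ 0.373 -0.928 -0.001] zyaw -68.12 q [-1.39  0.26  1.54  0.    1.35 -0.2 ] F [-0.  -0.6 -1.4] w 0.999
shift mm (tool axes) [ 32.5 380.4 -82.7] turn wx deg options [np.float64(179.7), np.float64(-0.3)] rad [np.float64(3.136), np.float64(-0.006)]
```

```bash
python3 -m crank '[[[0,0.02,-0.004,0,0,0],[0,0.04,-0.009,0,0,0],[0,0.045,-0.010,0,0,0],[0,0.045,-0.010,0,0,0],[0,0.045,-0.010,0,0,0],[0,0.045,-0.010,0,0,0],[0,0.045,-0.010,0,0,0],[0,0.045,-0.009,0,0,0],[0,0.035,-0.007,0,0,0],[0,0.015,-0.004,0,0,0]]]' -1
python3 -m crank '[[[0,0,0,-0.149,0,0],[0,0,0,-0.149,0,0],[0,0,0,-0.149,0,0],[0,0,0,-0.149,0,0],[0,0,0,-0.149,0,0],[0,0,0,-0.149,0,0],[0,0,0,-0.149,0,0],[0,0,0,-0.149,0,0],[0,0,0,-0.149,0,0],[0,0,0,-0.149,0,0]]]'
python3 -m crank '[[[0,0,0,-0.149,0,0],[0,0,0,-0.149,0,0],[0,0,0,-0.149,0,0],[0,0,0,-0.149,0,0],[0,0,0,-0.149,0,0],[0,0,0,-0.149,0,0],[0,0,0,-0.149,0,0],[0,0,0,-0.149,0,0],[0,0,0,-0.149,0,0],[0,0,0,-0.149,0,0]]]'
python3 - <<'E'
from h import *; from station import manip
o=manip.get_obs()
togo(o,[.5270,-.2914,.15],202.2-90)
c=manip.capture("wrist"); cv2.imwrite("pics/w1.png",c["pixels"][:,:,::-1]); np.savez("pics/w1.npz",M=tool(o),**c)
E
```

```text
time_s: 1.15
eef_pos: [0.5288, -0.2894, 0.1823]
eef_rot: [2.717, 1.57, 1.531]
contact_force: [-0.1, -0.7, -0.7]
grip_width: 0.998
time_s: 2.15
eef_pos: [0.5257, -0.2924, 0.1826]
eef_rot: [2.659, 1.57, 2.966]
contact_force: [-0.5, 0.4, -0.3]
grip_width: 0.999
time_s: 3.15
eef_pos: [0.5257, -0.2924, 0.1825]
eef_rot: [1.17, 1.57, 2.966]
contact_force: [-1.0, -0.1, -0.5]
grip_width: 1.001
t 3.15 TCP [ 0.5257 -0.2924  0.1825] x [-0.001  0.    -1.   ] y [-0.975 -0.224  0.001] z [-0.224  0.975  0.   ] zyaw 102.93 q [-0.69  0.35  1.41 -0.    1.39 -2.49] F [-1.  -0.1 -0.5] w 1.001
shift mm (tool axes) [32.5 -1.5  0.6] turn wx deg options [np.float64(-9.3), np.float64(170.7)] rad [np.float64(-0.162), np.float64(2.98)]
```

View pics/w1.png

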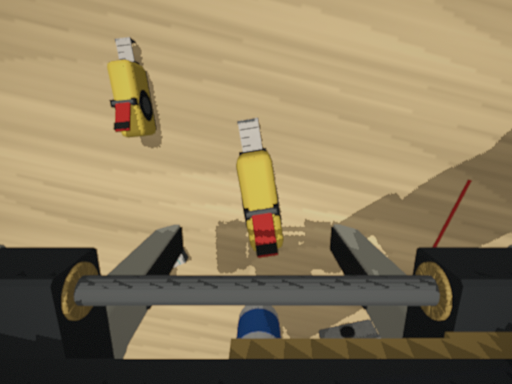

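The wrist view shows the large yellow tape at (258,200), lined up to within 10°. The small yellow one is at (130,95), clear of the fingers. Next I check its pose from this view.

Run:
```python
from h import *; from station import manip
c=dict(np.load("pics/w1.npz")); T=c["M"]@c["hand_eye"]; W=world(c,T); H=hsv(c)
box=np.zeros(H.shape[:2],bool); box[145:262,225:300]=1
m=box&(cv2.inRange(H,(20,120,80),(34,255,255))>0)
for n,mm,lo,hi in(('case',m,.066,.09),('blade',box|(np.indices(box.shape)[0]<150),.027,.036),('lever',box&((H[...,0]<7)|(H[...,0]>172))&(H[...,1]>150),.07,.13)):
    if n=='blade': 
        mm=np.zeros_like(box); mm[115:155,235:265]=1
    P=W[mm&(W[...,2]>lo)&(W[...,2]<hi)]
    print(n,len(P),cv2.minAreaRect((P[:,:2]*1000).astype(np.float32)),np.percentile(P[:,2],[5,50,95]))
togo(manip.get_obs(),[.5270,-.2914,.031],202.2-90)
```

```text
case 2087 ((546.2626953125, -282.7250061035156), (115.1401138305664, 39.24542999267578), 22.229049682617188) [0.06755384 0.07118285 0.07290462]
blade 637 ((473.6955871582031, -313.3075866699219), (37.620086669921875, 31.644550323486328), 22.110265731811523) [0.03162478 0.03298022 0.03428119]
lever 640 ((571.8643188476562, -272.45355224609375), (41.15033721923828, 21.998485565185547), 21.807065963745117) [0.0826378  0.09067931 0.10384149]
t 3.2 TCP [ 0.5258 -0.2924  0.1826] x [-0.001  0.    -1.   ] y [-0.973 -0.231  0.001] z [-0.231  0.973  0.   ] zyaw 103.35 q [-0.69  0.35  1.41 -0.    1.39 -2.5 ] F [ 0.4 -0.7 -0.1] w 0.995
shift mm (tool axes) [151.6  -1.5   0.7] turn wx deg options [np.float64(-8.8), np.float64(171.2)] rad [np.float64(-0.154), np.float64(2.987)]
```

```bash
python3 -m crank '[[[0,-0.001,0,-0.14,0,0],[0.01,0,0,0,0,0],[0.025,0,0,0,0,0],[0.03,0,0,0,0,0],[0.03,0,0,0,0,0],[0.025,0,0,0,0,0],[0.015,0,0,0,0,0],[0.010,0,0,0,0,0],[0.006,0,0,0,0,0],[0,0,0,0,0,0]]]' -1
python3 - <<'E'
from h import *; from station import manip
togo(manip.get_obs(),[.5270,-.2914,.031],202.2-90)
E
```

```text
time_s: 4.2
eef_pos: [0.5272, -0.2915, 0.0312]
eef_rot: [0.564, 1.57, 2.493]
contact_force: [-0.1, 0.6, 0.4]
grip_width: 1.002
t 4.2 TCP [ 0.5272 -0.2915  0.0312] x [-0.001  0.001 -1.   ] y [-0.936 -0.351  0.001] z [-0.351  0.936  0.001] zyaw 110.53 q [-0.69  0.49  1.59 -0.    1.06 -2.62] F [-0.1  0.6  0.4] w 1.002
shift mm (tool axes) [0.2 0.2 0.1] turn wx deg options [np.float64(-1.7), np.float64(178.3)] rad [np.float64(-0.029), np.float64(3.112)]
```

```bash
python3 -m crank '[[[0,0,0,-0.028,0,0],[0,0,0,0,0,0],[0,0,0,0,0,0],[0,0,0,0,0,0],[0,0,0,0,0,0],[0,0,0,0,0,0],[0,0,0,0,0,0],[0,0,0,0,0,0],[0,0,0,0,0,0],[0,0,0,0,0,0]]]' 1
python3 -m crank '[[[-0.003,0,0,0,0,0],[-0.005,0,0,0,0,0],[-0.008,0,0,0,0,0],[-0.01,0,0,0,0,0],[-0.01,0,0,0,0,0],[-0.01,0,0,0,0,0],[-0.008,0,0,0,0,0],[-0.006,0,0,0,0,0],[0,0,0,0,0,0],[0,0,0,0,0,0]]]'
python3 - <<'E'
from h import *; from station import manip
o=manip.get_obs()
# final: lip inner mid
yt=np.array([.0908,.9959]); xt=np.array([.9959,-.0908]); tr=np.array([.5767,.1487])
# tape front when hook inner face at y_t=-30 -> mouth y_t=-65; grip is 38 behind mouth
g=tr+xt*(-.010)+yt*(-.030-.035-.038); print(g)
togo(o,[*g,.091],84.8+270)
E
```

```text
time_s: 5.2
eef_pos: [0.5276, -0.2913, 0.0319]
eef_rot: [0.175, 1.57, 2.134]
contact_force: [-0.9, 1.4, 0.8]
grip_width: 0.448
time_s: 6.2
eef_pos: [0.5275, -0.2915, 0.0918]
eef_rot: [0.516, 1.571, 2.475]
contact_force: [-1.0, 0.8, -7.5]
grip_width: 0.443
[0.5573886 0.0470303]
t 6.2 TCP [ 0.5275 -0.2915  0.0918] x [-0.  0. -1.] y [-0.926 -0.379  0.   ] z [-0.379  0.926  0.   ] zyaw 112.24 q [-0.69  0.42  1.53 -0.    1.19 -2.65] F [-1.   0.8 -7.5] w 0.443
shift mm (tool axes) [   0.8 -155.8  302. ] turn wx deg options [np.float64(117.4), np.float64(-62.6)] rad [np.float64(2.05), np.float64(-1.092)]
```

```bash
python3 -m crank '[[[0,0,0,0.08,0,0],[0,0,0,0.13,0,0],[0,0,0,0.14,0,0],[0,0,0,0.14,0,0],[0,0,0,0.14,0,0],[0,0,0,0.14,0,0],[0,0,0,0.14,0,0],[0,0,0,0.14,0,0],[0,0,0,0.14,0,0],[0,0,0,0.14,0,0]]]'
python3 -m crank '[[[0,0,0,0.14,0,0],[0,0,0,0.14,0,0],[0,0,0,0.14,0,0],[0,0,0,0.14,0,0],[0,0,0,0.1,0,0],[0,0,0,0.06,0,0],[0,0,0,0,0,0],[0,0,0,0,0,0],[0,0,0,0,0,0],[0,0,0,0,0,0]]]'
python3 - <<'E'
from h import *; from station import manip
o=manip.get_obs()
togo(o,[.5574,.0470,.091],84.8+270)
E
```

```text
time_s: 7.2
eef_pos: [0.5272, -0.2911, 0.091]
eef_rot: [1.709, 1.569, 2.333]
contact_force: [-0.9, 0.2, -7.3]
grip_width: 0.445
time_s: 8.2
eef_pos: [0.5276, -0.2915, 0.0917]
eef_rot: [2.308, 1.57, 2.218]
contact_force: [-0.5, 0.3, -8.1]
grip_width: 0.445
t 8.2 TCP [ 0.5276 -0.2915  0.0917] x [-0.  0. -1.] y [0.09  0.996 0.   ] z [ 0.996 -0.09  -0.   ] zyaw -5.17 q [-0.69  0.42  1.53  0.    1.19 -0.6 ] F [-0.5  0.3 -8.1] w 0.445
shift mm (tool axes) [  0.8 339.8  -0.8] turn wx deg options [np.float64(0.0), np.float64(-180.0)] rad [np.float64(0.0), np.float64(-3.141)]
```

```bash
python3 -m crank '[[[0,0.01,0,0,0,0],[0,0.025,0,0,0,0],[0,0.04,0,0,0,0],[0,0.045,0,0,0,0],[0,0.045,0,0,0,0],[0,0.045,0,0,0,0],[0,0.04,0,0,0,0],[0,0.04,0,0,0,0],[0,0.03,0,0,0,0],[0,0.015,0,0,0,0]]]'
python3 -m crank '[[[0,0.005,-0.001,0,0,0],[0.005,0,0,0,0,0],[0.01,0,0,0,0,0],[0.01,0,0,0,0,0],[0.005,0,0,0,0,0],[0,0,0,0,0,0],[0,0,0,0,0,0],[0,0,0,0,0,0],[0,0,0,0,0,0],[0,0,0,0,0,0]]]'
python3 - <<'E'
from h import *; from station import manip
o=manip.get_obs()
togo(o,[.5574,.0470,.091],84.8+270)
for n in("top","wrist","side"):
    c=manip.capture(n); cv2.imwrite(f"pics/{n}2.png",c["pixels"][:,:,::-1]); np.savez(f"pics/{n}2.npz",M=tool(o),**c)
E
```

```text
time_s: 9.2
eef_pos: [0.5576, 0.0457, 0.0921]
eef_rot: [1.481, 1.569, 1.393]
contact_force: [0.4, 0.9, -7.2]
grip_width: 0.443
time_s: 10.2
eef_pos: [0.5578, 0.0471, 0.0622]
eef_rot: [-0.046, 1.57, -0.137]
contact_force: [-0.1, -0.2, -7.4]
grip_width: 0.442
t 10.2 TCP [0.5578 0.0471 0.0622] x [ 0.001 -0.    -1.   ] y [ 0.091  0.996 -0.   ] z [ 0.996 -0.091  0.001] zyaw -5.21 q [-0.12  0.38  1.67 -0.    1.08 -0.02] F [-0.1 -0.2 -7.4] w 0.442
shift mm (tool axes) [-28.8  -0.1  -0.4] turn wx deg options [np.float64(-0.0), np.float64(180.0)] rad [np.float64(-0.0), np.float64(3.141)]
```

View pics/top2.png

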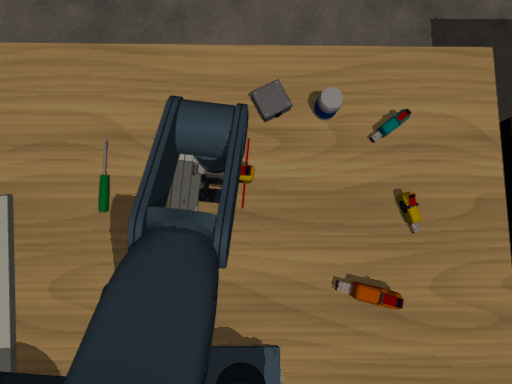

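View pics/wrist2.png

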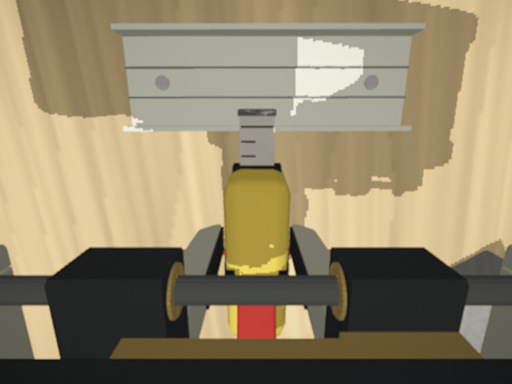

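View pics/side2.png

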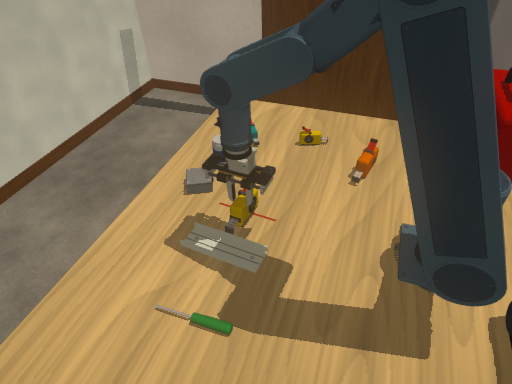

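The wrist view shows the blade tip and hook at (257,112), past the near lip (row 129), with the tape gripped and square to the trunking. Next I measure the hook against the lip in this view.

Run:
```python
from h import *
c=dict(np.load("pics/wrist2.npz")); M=c["M"]; T=M@c["hand_eye"]; W=world(c,T)
y=M[:3,1]; z=M[:3,2]
Y=(W-M[:3,3])@y*1000; Z=(W-M[:3,3])@z*1000; h=W[...,2]*1000
def sel(n,r0,r1,c0,c1,lo,hi):
    b=np.zeros(h.shape,bool); b[r0:r1,c0:c1]=1; b&=(h>lo)&(h<hi)
    A=np.c_[Z[b],Y[b]]; print(n,b.sum(),'h',np.percentile(h[b],[5,50,95]).round(1),'Y',np.percentile(Y[b],[2,50,98]).round(1),'Z',np.percentile(Z[b],[2,50,98]).round(1))
    return A
L=sel('near lip L',115,140,130,220,17,26); Rr=sel('near lip R',115,140,290,405,17,26)
print(np.polyfit(*np.r_[L,Rr].T,1))
sel('far lip',20,40,130,400,17,26)
sel('far lip',20,40,130,200,17,26)
sel('far lip',20,40,330,400,17,26)
sel('blade+hook',100,165,235,280,52,70)
for r in range(104,168,3): print(r,h[r,257].round(1),Y[r,257].round(1),c["pixels"][r,257])
print('tape case yellow top'); sel('case',168,235,225,290,95,110)
```

```text
near lip L 447 h [20.8 22.  23. ] Y [62.7 64.4 66. ] Z [-105.1  -69.1  -33.1]
near lip R 571 h [21.  22.  23.2] Y [63.6 65.3 66.9] Z [ 28.6  74.2 120.1]
[5.39930688e-03 6.48297579e+01]
far lip 2057 h [17.8 21.7 23.1] Y [138.5 140.1 142.6] Z [-94.2   4.7 104.5]
far lip 546 h [17.6 21.6 23. ] Y [138.4 140.  142.5] Z [-97.1 -71.4 -45.6]
far lip 535 h [18.4 21.8 23.2] Y [138.7 140.3 143.1] Z [ 56.1  82.9 107.3]
blade+hook 1976 h [65.4 67.  68.5] Y [41.8 60.8 78.1] Z [-12.5  -0.6  11. ]
104 1.8 85.3 [174 173 159]
107 3.1 82.7 [173 173 158]
110 68.3 78.1 [68 68 66]
113 68.3 76.1 [80 80 76]
116 67.2 74.2 [139 134 125]
119 68.4 72.3 [156 150 140]
122 67.6 70.4 [156 150 139]
125 66.8 68.4 [131 126 117]
128 67.5 66.4 [141 136 127]
131 67.9 64.5 [156 150 140]
134 67.1 62.5 [157 150 140]
137 67.0 60.4 [156 150 140]
140 66.9 58.4 [156 150 139]
143 67.1 56.4 [155 149 139]
146 66.1 54.3 [154 147 137]
149 65.8 52.2 [154 148 138]
152 66.2 50.2 [154 148 138]
155 66.2 48.1 [156 150 140]
158 65.6 45.9 [155 149 139]
161 65.0 43.7 [154 148 138]
164 66.1 41.8 [143 138 127]
167 71.0 40.4 [22 22 22]
tape case yellow top
case 3489 h [ 96.7 102.4 104.2] Y [ 4.2 21.6 36.6] Z [-19.5  -0.7  18. ]
```

Hook inner face is about 6.7 mm past the lip's inner face at 22 mm height, and the trunking reads 22.0 mm high. I move 3 mm further forward and lower.

```bash
python3 -m crank '[[[0,0.003,0,0,0,0],[0.005,0,0,0,0,0],[0.007,0,0,0,0,0],[0.007,0,0,0,0,0],[0.005,0,0,0,0,0],[0.003,0,0,0,0,0],[0.002,0,0,0,0,0],[0.001,0,0,0,0,0],[0,0,0,0,0,0],[0,0,0,0,0,0]]]'
python3 - <<'E'
from h import *; from station import manip
o=manip.get_obs()
togo(o,[.5574,.0470,.031],84.8+270)
for n in("wrist","side"):
    c=manip.capture(n); cv2.imwrite(f"pics/{n}3.png",c["pixels"][:,:,::-1]); np.savez(f"pics/{n}3.npz",M=tool(o),**c)
c=dict(np.load("pics/wrist3.npz")); M=c["M"]; T=M@c["hand_eye"]; W=world(c,T)
h=W[...,2]*1000; Y=(W-M[:3,3])@M[:3,1]*1000
for r in range(85,180,5): print(r,h[r,257].round(1),Y[r,257].round(1),c["pixels"][r,257])
E
```

```text
time_s: 11.35
eef_pos: [0.5582, 0.0504, 0.0325]
eef_rot: [0.368, 1.57, 0.277]
contact_force: [-1.5, 3.8, 0.2]
grip_width: 0.445
t 11.35 TCP [0.5582 0.0504 0.0325] x [ 0.001  0.    -1.   ] y [0.091 0.996 0.   ] z [ 0.996 -0.091  0.001] zyaw -5.22 q [-0.11  0.42  1.7   0.    1.02 -0.02] F [-1.5  3.8  0.2] w 0.445
shift mm (tool axes) [ 1.5 -3.4 -0.5] turn wx deg options [np.float64(-0.0), np.float64(180.0)] rad [np.float64(-0.0), np.float64(3.141)]
85 2.5 97.6 [174 174 160]
90 2.9 94.0 [174 175 160]
95 3.5 90.3 [176 176 161]
100 1.6 86.7 [162 161 148]
105 2.6 83.0 [174 174 160]
110 3.6 79.2 [174 175 160]
115 34.6 74.9 [149 143 135]
120 34.8 71.7 [161 155 145]
125 34.1 68.3 [159 153 144]
130 35.0 65.0 [123 118 110]
135 33.4 61.6 [160 154 144]
140 34.1 58.2 [159 153 144]
145 32.4 54.6 [159 153 143]
150 34.8 51.4 [157 151 141]
155 34.2 47.8 [157 151 141]
160 32.8 44.1 [158 151 142]
165 33.8 40.7 [158 152 142]
170 39.3 38.0 [73 62 30]
175 53.0 37.1 [141 121  48]
```

View pics/wrist3.png

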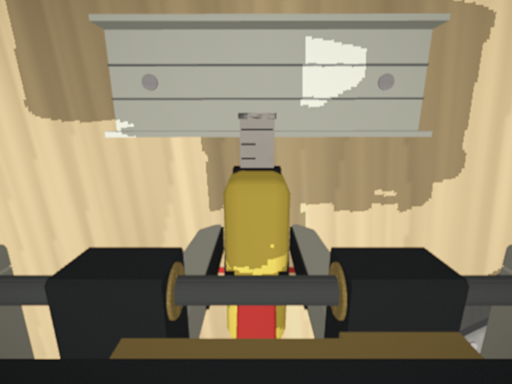

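The force has dropped from -7.4 to 0 N, so the case is standing on the bench with the hook inside the channel. Now I draw back, about 100 mm in all, stopping short to measure.

```bash
python3 -m crank '[[[0,-0.003,0,0,0,0],[0,-0.006,0,0,0,0],[0,-0.006,0,0,0,0],[0,-0.006,0,0,0,0],[0,-0.006,0,0,0,0],[0,-0.006,0,0,0,0],[0,-0.004,0,0,0,0],[0,-0.003,0,0,0,0],[0,0,0,0,0,0],[0,0,0,0,0,0]]]'
python3 - <<'E'
from h import *; from station import manip
o=manip.get_obs()
togo(o,[.5574,.0470,.031],84.8+270)
c=manip.capture("wrist"); cv2.imwrite(f"pics/wrist4.png",c["pixels"][:,:,::-1]); np.savez(f"pics/wrist4.npz",M=tool(o),**c)
E
```

```text
time_s: 12.45
eef_pos: [0.5548, 0.0098, 0.0323]
eef_rot: [-0.237, 1.569, -0.329]
contact_force: [1.0, 4.4, 0.5]
grip_width: 0.446
t 12.45 TCP [0.5548 0.0098 0.0323] x [ 0.001 -0.    -1.   ] y [ 0.091  0.996 -0.   ] z [ 0.996 -0.091  0.001] zyaw -5.22 q [-0.18  0.41  1.72 -0.    1.01 -0.09] F [1.  4.4 0.5] w 0.446
shift mm (tool axes) [ 1.3 37.3 -0.8] turn wx deg options [np.float64(-0.0), np.float64(180.0)] rad [np.float64(-0.0), np.float64(3.141)]
```

View pics/wrist4.png

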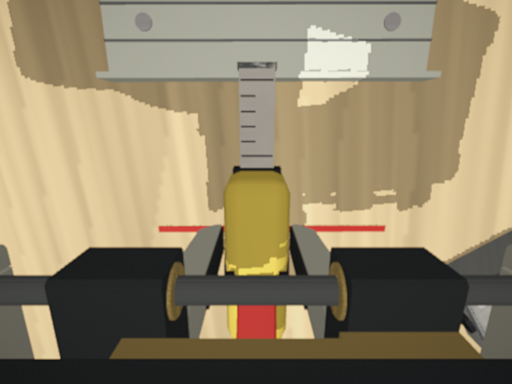

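Hook at (257,65) is caught behind the lip (row 75), and the blade is drawn out with more ticks showing. The red line is visible at row 228. I measure the line and lip in this view.

```bash
cat > m.py <<'E'
from h import *
import sys
c=dict(np.load(sys.argv[1])); M=c["M"]; T=M@c["hand_eye"]; W=world(c,T); H=hsv(c)
Yd=(W-M[:3,3])@M[:3,1]*1000; h=W[...,2]*1000
m=((H[...,0]<6)|(H[...,0]>173))&(H[...,1]>160); m[:,215:300]=0; m[:, :140]=0; m[:,400:]=0; m[300:]=0; m&=abs(h)<8
v,u=np.nonzero(m); P=ray(c,np.c_[u,v],0,T); Q=(P-M[:3,3])@M[:3,:3]*1000
print('line n',len(v),'Y',np.percentile(Q[:,1],[2,50,98]).round(1),'depthY',np.median(Yd[m]).round(1),'h',np.median(h[m]).round(1),'fit',np.polyfit(Q[:,2],Q[:,1],1).round(4))
b=(abs(h-22)<3); b[:,225:290]=0; b[:, :110]=0; b[:,425:]=0; b&=np.indices(b.shape)[0]<220
if b.sum():
    y=Yd[b]; y=y[y<np.percentile(y,5)+12]; print('near lip Y',np.percentile(y,[2,50,98]).round(1),len(y))
yl=cv2.inRange(H,(20,110,60),(34,255,255))>0; yl[:, :215]=0; yl[:,300:]=0; yl&=(h>30)&(h<80)
print('case front Y pct97-100',np.percentile(Yd[yl],[97,99,100]).round(1))
for r in range(2,200,4):
    if 28<h[r,257]<45 : print(r,h[r,257].round(1),Yd[r,257].round(1),c["pixels"][r,257],end=';')
E
python3 m.py pics/wrist4.npz
```

```text
line n 527 Y [-22.4 -20.5 -18.6] depthY -20.3 h 0.7 fit [ 2.00000e-03 -2.06581e+01]
near lip Y [100.1 102.  104. ] 1654
case front Y pct97-100 [37.2 37.4 38.3]
62 33.0 108.2 [150 147 136];66 34.4 105.6 [93 93 89];70 34.2 103.2 [162 157 146];74 33.6 100.9 [160 155 145];78 34.0 98.4 [135 130 121];82 33.9 95.9 [161 155 146];86 33.9 93.4 [161 155 146];90 33.9 90.9 [162 156 146];94 32.9 88.5 [161 155 145];98 33.2 85.9 [160 154 145];102 35.1 83.3 [159 153 143];106 33.5 80.8 [159 153 143];110 33.8 78.2 [160 155 145];114 34.3 75.6 [160 154 144];118 34.0 73.0 [159 154 143];122 32.5 70.3 [158 152 143];126 34.3 67.7 [159 154 143];130 33.5 65.0 [159 153 142];134 33.0 62.3 [159 152 143];138 33.5 59.6 [158 153 142];142 33.2 56.8 [160 154 144];146 33.3 54.0 [159 153 143];150 33.3 51.3 [158 152 142];154 32.9 48.4 [138 132 123];158 33.7 45.7 [159 152 142];162 33.4 42.8 [158 153 143];166 32.6 39.8 [159 153 143];170 39.6 38.1 [73 62 32];
```

```bash
python3 -m crank '[[[0,-0.004,0,0,0,0],[0,-0.007,0,0,0,0],[0,-0.007,0,0,0,0],[0,-0.007,0,0,0,0],[0,-0.007,0,0,0,0],[0,-0.007,0,0,0,0],[0,-0.007,0,0,0,0],[0,-0.006,0,0,0,0],[0,-0.005,0,0,0,0],[0,-0.002,0,0,0,0]]]'
python3 - <<'E'
from h import *; from station import manip
o=manip.get_obs()
togo(o,[.5574,.0470,.031],84.8+270)
c=manip.capture("wrist"); cv2.imwrite(f"pics/wrist5.png",c["pixels"][:,:,::-1]); np.savez(f"pics/wrist5.npz",M=tool(o),**c)
E
python3 m.py pics/wrist5.npz
```

```text
time_s: 13.5
eef_pos: [0.5491, -0.0481, 0.0321]
eef_rot: [1.063, 1.57, 0.972]
contact_force: [0.5, 6.8, 2.5]
grip_width: 0.444
t 13.5 TCP [ 0.5491 -0.0481  0.0321] x [ 0.001  0.001 -1.   ] y [0.091 0.996 0.001] z [ 0.996 -0.091  0.001] zyaw -5.24 q [-0.29  0.41  1.73  0.    1.01 -0.2 ] F [0.5 6.8 2.5] w 0.444
shift mm (tool axes) [ 1.2 95.5 -0.4] turn wx deg options [np.float64(-0.0), np.float64(180.0)] rad [np.float64(-0.001), np.float64(3.141)]
line n 873 Y [35.5 37.2 39.7] depthY 37.4 h 0.6 fit [2.50000e-03 3.74399e+01]
case front Y pct97-100 [37.2 37.4 38.2]
2 33.1 142.4 [153 148 138];6 33.7 140.0 [154 148 138];10 33.9 137.8 [155 149 140];14 34.0 135.5 [157 152 142];18 32.9 133.7 [157 151 141];22 33.9 131.2 [158 151 142];26 34.2 128.8 [156 152 141];30 33.2 126.8 [157 152 142];34 34.2 124.3 [158 151 142];38 34.8 121.9 [157 151 142];42 33.1 120.0 [158 151 142];46 34.8 117.3 [158 152 143];50 32.2 115.5 [161 155 145];54 34.1 112.8 [159 154 143];58 33.0 110.6 [159 153 144];62 33.1 108.2 [159 154 144];66 34.5 105.6 [79 76 71];70 33.0 103.4 [160 154 144];74 32.8 101.0 [162 156 147];78 33.9 98.4 [162 156 145];82 33.6 95.9 [165 159 148];86 33.5 93.5 [163 158 147];90 33.9 90.9 [162 156 146];94 33.3 88.5 [162 157 146];98 33.4 85.9 [164 158 148];102 32.7 83.4 [161 155 145];106 35.7 80.7 [160 154 144];110 34.4 78.2 [160 154 144];114 33.8 75.6 [162 156 146];118 34.5 73.0 [160 154 144];122 34.5 70.3 [160 154 144];126 34.9 67.7 [160 155 145];130 32.8 65.0 [161 155 145];134 34.3 62.3 [159 154 143];138 32.6 59.5 [161 155 145];142 32.7 56.8 [141 136 127];146 34.8 54.2 [162 156 146];150 33.5 51.3 [161 155 145];154 34.0 48.5 [161 155 145];158 32.9 45.6 [161 155 145];162 33.6 42.8 [159 153 143];166 34.3 40.1 [159 153 143];170 37.7 37.8 [73 61 31];
```

View pics/wrist5.png

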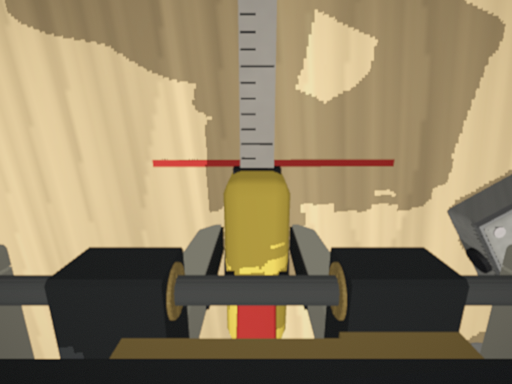

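The case front (Y≈38 mm) is at the line's middle (Y≈37.4 mm), with the red line at row 162 passing just under the front edge. I release and rise.

```bash
python3 -m crank '[[[0,0,0,0,0,0],[0,0,0,0,0,0],[0,0,0,0,0,0],[0,0,0,0,0,0],[0,0,0,0,0,0],[0,0,0,0,0,0],[0,0,0,0,0,0],[0,0,0,0,0,0],[-0.01,0,0,0,0,0],[-0.02,0,0,0,0,0]]]' -1
python3 -m crank '[[[-0.03,0,0,0,0,0],[-0.03,0,0,0,0,0],[-0.03,0,0,0,0,0],[-0.02,0,0,0,0,0],[-0.01,0,0,0,0,0],[0,0,0,0,0,0],[0,0,0,0,0,0],[0,0,0,0,0,0],[0,0,0,0,0,0],[0,0,0,0,0,0]]]' 1
python3 - <<'E'
from h import *; from station import manip
o=manip.get_obs()
togo(o,[.5491,-.0481,.130],84.8+270)
for n in("wrist","top","side"):
    c=manip.capture(n); cv2.imwrite(f"pics/{n}6.png",c["pixels"][:,:,::-1]); np.savez(f"pics/{n}6.npz",M=tool(o),**c)
E
```

```text
time_s: 14.55
eef_pos: [0.5475, -0.0481, 0.0613]
eef_rot: [2.942, 1.567, 2.851]
contact_force: [-0.1, 0.5, 0.1]
grip_width: 0.999
time_s: 15.55
eef_pos: [0.5483, -0.0484, 0.1809]
eef_rot: [2.944, 1.569, 2.853]
contact_force: [-0.2, 0.6, 0.2]
grip_width: 0.188
t 15.55 TCP [ 0.5483 -0.0484  0.1809] x [-0.002  0.001 -1.   ] y [0.091 0.996 0.   ] z [ 0.996 -0.091 -0.002] zyaw -5.22 q [-0.29  0.26  1.54 -0.    1.35 -0.2 ] F [-0.2  0.6  0.2] w 0.188
shift mm (tool axes) [50.9  0.3  0.8] turn wx deg options [np.float64(-0.0), np.float64(180.0)] rad [np.float64(-0.0), np.float64(3.141)]
```

View pics/wrist6.png

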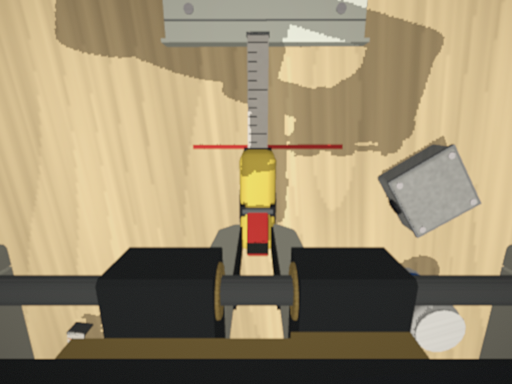

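View pics/top6.png

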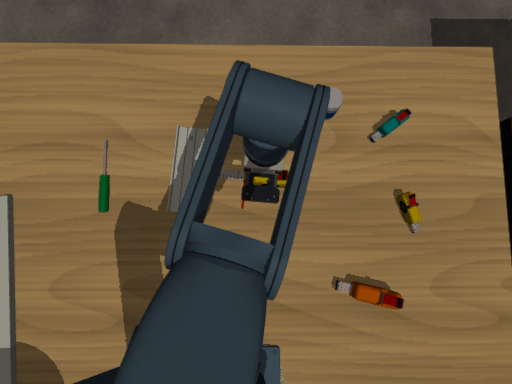

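The tape held still on release: hook at (258,35) on the lip, front at the line (row 147), black lever pad at (258,249). Next I measure the pad.

Run:
```python
from h import *; from station import manip
c=dict(np.load("pics/wrist6.npz")); M=c["M"]; T=M@c["hand_eye"]; W=world(c,T)
h=W[...,2]*1000; Q=(W-M[:3,3])@M[:3,:3]*1000
for r in range(204,264,3): print(r,h[r,257].round(1),Q[r,257,1:].round(1),c["pixels"][r,257])
for (n,r0,r1,c0,c1) in(('pad',245,253,250,266),('red',215,240,250,265)):
    b=Q[r0:r1,c0:c1].reshape(-1,3); print(n,np.median(b,0).round(1),np.median(h[r0:r1,c0:c1]).round(1))
togo(manip.get_obs(),[.5491,-.0481,.130],84.8+270)
```

```text
204 72.0 [-21.3  -0.2] [218 199  90]
207 72.5 [-24.7  -0.2] [147 126  61]
210 81.3 [-25.5  -0.2] [102 106 103]
213 83.5 [-28.3  -0.2] [181  68  63]
216 82.6 [-32.1  -0.2] [192  55  49]
219 85.3 [-34.7  -0.2] [192  56  50]
222 86.6 [-37.8  -0.2] [192  57  50]
225 89.2 [-40.4  -0.2] [193  57  51]
228 89.2 [-43.9  -0.2] [193  57  51]
231 91.2 [-46.7  -0.2] [193  57  51]
234 93.8 [-49.1  -0.2] [192  57  52]
237 94.4 [-52.4  -0.2] [193  57  52]
240 96.1 [-55.2  -0.2] [194  57  52]
243 99.6 [-57.2  -0.2] [96 43 39]
246 100.5 [-60.3  -0.2] [40 42 37]
249 102.6 [-62.8  -0.2] [40 40 37]
252 104.0 [-65.7  -0.2] [51 38 35]
255 103.7 [-69.4  -0.2] [201 120  89]
258 -0.2 [-126.8    0.2] [225 204 158]
261 0.3 [-131.4    0.2] [224 201 156]
pad [ 78.9 -62.4   0.3] 102.0
red [ 91.3 -42.3  -0.2] 89.6
t 15.7 TCP [ 0.5487 -0.0484  0.1815] x [-0.001  0.    -1.   ] y [0.091 0.996 0.   ] z [ 0.996 -0.091 -0.001] zyaw -5.21 q [-0.29  0.26  1.53 -0.    1.35 -0.2 ] F [-0.4 -0.6  0.4] w 0.063
shift mm (tool axes) [51.5  0.4  0.4] turn wx deg options [np.float64(-0.0), np.float64(180.0)] rad [np.float64(-0.0), np.float64(3.141)]
```

```bash
python3 -m crank '[[[0,-0.015,0,0,0,0],[0,-0.02,0,0,0,0],[0,-0.02,0,0,0,0],[0,-0.010,0,0,0,0],[0.02,0,0,0,0,0],[0.025,0,0,0,0,0],[0.015,0,0,0,0,0],[0.008,0,0,0,0,0],[0,0,0,0,0,0],[0,0,0,0,0,0]]]' 1
python3 -m crank '[[[0.003,0,0,0,0,0],[0.003,0,0,0,0,0],[0.003,0,0,0,0,0],[0.002,0,0,0,0,0],[0.002,0,0,0,0,0],[0.002,0,0,0,0,0],[0.002,0,0,0,0,0],[0.002,0,0,0,0,0],[0,0,0,0,0,0],[0,0,0,0,0,0]]]' 1
python3 - <<'E'
from h import *; from station import manip
o=manip.get_obs()
togo(o,[.5491,-.0481,.082],84.8+270)
E
```

```text
time_s: 16.7
eef_pos: [0.5434, -0.1136, 0.1145]
eef_rot: [-0.302, 1.57, -0.393]
contact_force: [-0.1, -0.1, -0.5]
grip_width: 0.005
time_s: 17.7
eef_pos: [0.5429, -0.1132, 0.0948]
eef_rot: [2.468, 1.571, 2.377]
contact_force: [0.6, -0.1, 0.0]
grip_width: 0.007
t 17.7 TCP [ 0.5429 -0.1132  0.0948] x [-0.  0. -1.] y [0.091 0.996 0.   ] z [ 0.996 -0.091 -0.   ] zyaw -5.22 q [-0.41  0.34  1.65  0.    1.15 -0.32] F [ 0.6 -0.1  0. ] w 0.007
shift mm (tool axes) [12.8 65.4  0.3] turn wx deg options [np.float64(-0.0), np.float64(180.0)] rad [np.float64(-0.0), np.float64(3.141)]
```

```bash
python3 -m crank '[[[0.002,0,0,0,0,0],[0.002,0,0,0,0,0],[0.002,0,0,0,0,0],[0.002,0,0,0,0,0],[0.002,0,0,0,0,0],[0.001,0,0,0,0,0],[0.001,0,0,0,0,0],[0,0,0,0,0,0],[0,0,0,0,0,0],[0,0,0,0,0,0]]]' 1
python3 - <<'E'
from h import *; from station import manip
o=manip.get_obs()
togo(o,[.5491,-.0481,.082],84.8+270)
c=manip.capture("wrist"); cv2.imwrite(f"pics/wrist7.png",c["pixels"][:,:,::-1])
E
```

```text
time_s: 18.7
eef_pos: [0.543, -0.1132, 0.0829]
eef_rot: [-0.248, 1.571, -0.339]
contact_force: [-0.5, -0.1, 0.9]
grip_width: 0.006
t 18.7 TCP [ 0.543  -0.1132  0.0829] x [ 0. -0. -1.] y [ 0.091  0.996 -0.   ] z [ 0.996 -0.091  0.   ] zyaw -5.21 q [-0.41  0.35  1.66  0.    1.13 -0.32] F [-0.5 -0.1  0.9] w 0.006
shift mm (tool axes) [ 0.9 65.4  0.2] turn wx deg options [np.float64(-0.0), np.float64(180.0)] rad [np.float64(-0.0), np.float64(3.141)]
```

View pics/wrist7.png

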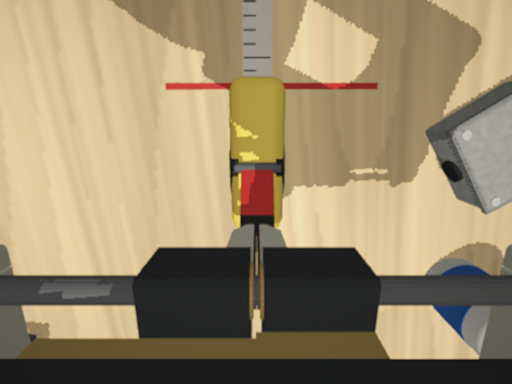

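Fingertips are on the black pad at (257,222), and the lever is well down. I press on in small steps until the force shows the stop.

```bash
python3 -m crank '[[[0.001,0,0,0,0,0],[0.001,0,0,0,0,0],[0.001,0,0,0,0,0],[0,0,0,0,0,0],[0,0,0,0,0,0],[0,0,0,0,0,0],[0,0,0,0,0,0],[0,0,0,0,0,0],[0,0,0,0,0,0],[0,0,0,0,0,0]]]' 1
python3 - <<'E'
from h import *; from station import manip
o=manip.get_obs()
togo(o,[.5491,-.0481,.082],84.8+270)
c=manip.capture("wrist"); cv2.imwrite(f"pics/wrist8.png",c["pixels"][:,:,::-1]); np.savez("pics/wrist8.npz",M=tool(o),**c)
T=tool(o)@c["hand_eye"]; h=world(c,T)[...,2]*1000
print([(r,h[r,257].round(1),c["pixels"][r,257].tolist()) for r in range(160,232,5)])
E
```

```text
time_s: 19.75
eef_pos: [0.5429, -0.1132, 0.0799]
eef_rot: [1.442, 1.571, 1.351]
contact_force: [-0.9, -0.1, 0.1]
grip_width: 0.007
t 19.75 TCP [ 0.5429 -0.1132  0.0799] x [ 0.  0. -1.] y [0.091 0.996 0.   ] z [ 0.996 -0.091  0.   ] zyaw -5.21 q [-0.41  0.36  1.67  0.    1.12 -0.32] F [-0.9 -0.1  0.1] w 0.007
shift mm (tool axes) [-2.1 65.4  0.3] turn wx deg options [np.float64(-0.0), np.float64(180.0)] rad [np.float64(-0.0), np.float64(3.141)]
[(160, np.float64(71.7), [175, 153, 64]), (165, np.float64(80.5), [64, 65, 65]), (170, np.float64(81.6), [112, 58, 55]), (175, np.float64(83.3), [140, 37, 33]), (180, np.float64(85.0), [140, 37, 33]), (185, np.float64(86.1), [140, 37, 34]), (190, np.float64(90.0), [141, 39, 34]), (195, np.float64(90.0), [142, 39, 35]), (200, np.float64(91.7), [141, 38, 35]), (205, np.float64(93.3), [141, 38, 34]), (210, np.float64(96.8), [141, 38, 34]), (215, np.float64(97.2), [141, 37, 32]), (220, np.float64(100.9), [28, 28, 25]), (225, np.float64(102.2), [27, 27, 25]), (230, np.float64(121.6), [23, 23, 22])]
```

Run:
```python
from h import *; from station import manip
c=dict(np.load("pics/wrist8.npz")); M=c["M"]; T=M@c["hand_eye"]; W=world(c,T); Q=(W-M[:3,3])@M[:3,:3]*1000; h=W[...,2]*1000
print([(r,h[r,257].round(1),Q[r,257,1:].round(1).tolist()) for r in range(150,250,5)])
print([(r,h[r,243].round(1),Q[r,243,1:].round(1).tolist()) for r in range(200,250,5)])
cv2.imwrite("pics/crop8.png",cv2.resize(c["pixels"][150:330,180:340,::-1],None,fx=3.6,fy=3.2,interpolation=cv2.INTER_CUBIC))
s=manip.capture("side"); cv2.imwrite("pics/crop8s.png",cv2.resize(s["pixels"][100:260,180:330,::-1],None,fx=3.9,fy=3.7,interpolation=cv2.INTER_CUBIC))
```

```text
[(150, np.float64(71.3), [50.3, -0.6]), (155, np.float64(71.9), [46.7, -0.6]), (160, np.float64(71.7), [43.0, -0.6]), (165, np.float64(80.5), [40.6, -0.6]), (170, np.float64(81.6), [37.2, -0.6]), (175, np.float64(83.3), [33.9, -0.6]), (180, np.float64(85.0), [30.6, -0.6]), (185, np.float64(86.1), [27.2, -0.6]), (190, np.float64(90.0), [24.5, -0.6]), (195, np.float64(90.0), [20.9, -0.6]), (200, np.float64(91.7), [17.7, -0.6]), (205, np.float64(93.3), [14.6, -0.6]), (210, np.float64(96.8), [12.1, -0.6]), (215, np.float64(97.2), [8.6, -0.6]), (220, np.float64(100.9), [6.3, -0.6]), (225, np.float64(102.2), [3.1, -0.6]), (230, np.float64(121.6), [7.3, -0.7]), (235, np.float64(129.7), [7.5, -0.7]), (240, np.float64(136.2), [7.3, -0.8]), (245, np.float64(142.9), [7.3, -0.8])]
[(200, np.float64(92.4), [17.9, -10.4]), (205, np.float64(93.0), [14.5, -10.4]), (210, np.float64(97.4), [12.3, -10.2]), (215, np.float64(97.3), [8.6, -10.2]), (220, np.float64(101.2), [6.4, -10.1]), (225, np.float64(102.7), [3.3, -10.1]), (230, np.float64(125.4), [8.9, -9.0]), (235, np.float64(133.1), [8.9, -8.6]), (240, np.float64(140.1), [9.0, -8.3]), (245, np.float64(146.5), [9.0, -8.0])]
```

View pics/crop8.png

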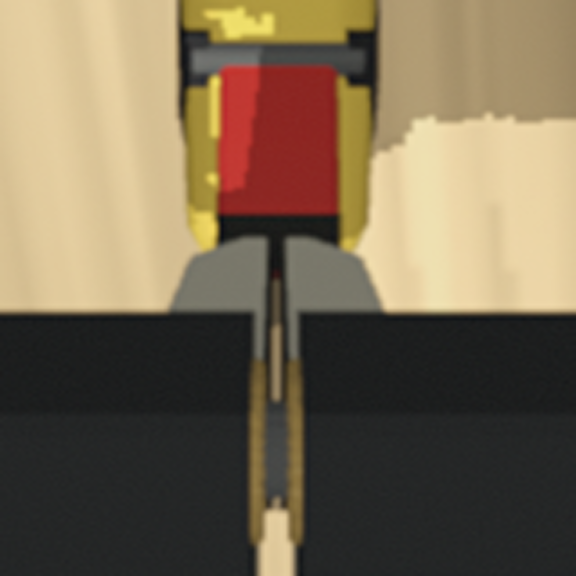

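View pics/crop8s.png

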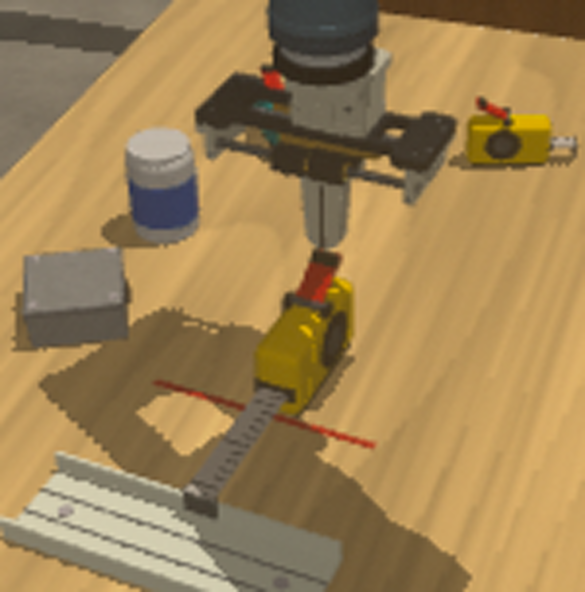

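Run:
```python
from h import *
for n in("wrist0","w1","wrist6","wrist8"):
    c=dict(np.load(f"pics/{n}.npz")); Q=world(c,c["hand_eye"])*1000
    m=(abs(Q[...,1])<20)&(Q[...,0]>-90)&(Q[...,0]<12)&(abs(Q[...,2])<70)&(np.indices(Q.shape[:2])[0]>215)
    v,u=np.nonzero(m); i=np.argsort(-Q[m][:,0])[:400:40]
    print(n,[(u[j],v[j],*Q[v[j],u[j]].round(0)) for j in i])
    inv=np.linalg.inv(c["hand_eye"])
    for p in([0,.0075,0],[0,-.0075,0],[-.04,.0075,0]):
        q=inv[:3,:3]@p+inv[:3,3]; print('  proj',p,c["cx"]+c["fx"]*q[0]/-q[2], c["cy"]-c["fy"]*q[1]/-q[2])
```

```text
wrist0 [(np.int64(181), np.int64(227), np.float64(-35.0), np.float64(6.0), np.float64(-48.0)), (np.int64(340), np.int64(225), np.float64(-37.0), np.float64(8.0), np.float64(52.0)), (np.int64(331), np.int64(238), np.float64(-38.0), np.float64(-0.0), np.float64(46.0)), (np.int64(178), np.int64(228), np.float64(-39.0), np.float64(7.0), np.float64(-48.0)), (np.int64(331), np.int64(251), np.float64(-40.0), np.float64(-8.0), np.float64(46.0)), (np.int64(180), np.int64(233), np.float64(-41.0), np.float64(4.0), np.float64(-47.0)), (np.int64(172), np.int64(228), np.float64(-42.0), np.float64(8.0), np.float64(-51.0)), (np.int64(164), np.int64(228), np.float64(-43.0), np.float64(8.0), np.float64(-56.0)), (np.int64(353), np.int64(229), np.float64(-44.0), np.float64(8.0), np.float64(58.0)), (np.int64(333), np.int64(249), np.float64(-44.0), np.float64(-5.0), np.float64(46.0))]
  proj [0, 0.0075, 0] 256.6586048352165 207.71230712616222
  proj [0, -0.0075, 0] 256.6437748392787 226.55269723421085
  proj [-0.04, 0.0075, 0] 256.78226638375713 227.28738825989734
w1 [(np.int64(330), np.int64(238), np.flo
[... 2417 characters left out ...]
), (np.int64(257), np.int64(216), np.float64(-19.0), np.float64(8.0), np.float64(-1.0)), (np.int64(251), np.int64(219), np.float64(-20.0), np.float64(6.0), np.float64(-5.0)), (np.int64(251), np.int64(217), np.float64(-20.0), np.float64(8.0), np.float64(-5.0)), (np.int64(255), np.int64(220), np.float64(-21.0), np.float64(6.0), np.float64(-2.0)), (np.int64(271), np.int64(223), np.float64(-21.0), np.float64(4.0), np.float64(9.0)), (np.int64(242), np.int64(222), np.float64(-21.0), np.float64(5.0), np.float64(-11.0))]
  proj [0, 0.0075, 0] 257.7575612992716 208.84730515993976
  proj [0, -0.0075, 0] 257.7228744128109 227.63713370760462
  proj [-0.04, 0.0075, 0] 258.1419289217681 228.69043801099318
```

The lever is still raised, with the finger end just above it. The wrist depth puts the visible finger ends about 36 mm behind the reported TCP (x≈-36), and the side view agrees. So contact should come at TCP z≈0.067. I keep pressing down and watch the force.

```bash
python3 -m crank '[[[0.002,0,0,0,0,0],[0.002,0,0,0,0,0],[0.002,0,0,0,0,0],[0.002,0,0,0,0,0],[0.002,0,0,0,0,0],[0.002,0,0,0,0,0],[0.001,0,0,0,0,0],[0.001,0,0,0,0,0],[0.001,0,0,0,0,0],[0,0,0,0,0,0]]]' 1
python3 -m crank '[[[0.001,0,0,0,0,0],[0.001,0,0,0,0,0],[0.001,0,0,0,0,0],[0.001,0,0,0,0,0],[0,0,0,0,0,0],[0,0,0,0,0,0],[0,0,0,0,0,0],[0,0,0,0,0,0],[0,0,0,0,0,0],[0,0,0,0,0,0]]]' 1
python3 - <<'E'
from h import *; from station import manip
o=manip.get_obs()
togo(o,[.5491,-.0481,.047],84.8+270)
c=manip.capture("wrist"); cv2.imwrite(f"pics/wrist9.png",c["pixels"][:,:,::-1]); np.savez("pics/wrist9.npz",M=tool(o),**c)
T=tool(o)@c["hand_eye"]; W=world(c,T);h=W[...,2]*1000; Q=(W-tool(o)[:3,3])@tool(o)[:3,:3]*1000
print([(r,h[r,257].round(1),Q[r,257,1].round(1)) for r in range(150,240,6)])
s=manip.capture("side"); cv2.imwrite("pics/crop9s.png",cv2.resize(s["pixels"][100:260,180:330,::-1],None,fx=3.9,fy=3.7,interpolation=cv2.INTER_CUBIC))
E
```

```text
time_s: 20.85
eef_pos: [0.5434, -0.1142, 0.0654]
eef_rot: [-0.821, 1.569, -0.912]
contact_force: [-1.8, -2.4, 3.8]
grip_width: 0.006
time_s: 21.85
eef_pos: [0.5429, -0.113, 0.0608]
eef_rot: [1.626, 1.57, 1.535]
contact_force: [1.5, -1.5, 2.8]
grip_width: 0.001
t 21.85 TCP [ 0.5429 -0.113   0.0608] x [ 0.  0. -1.] y [0.091 0.996 0.   ] z [ 0.996 -0.091 -0.   ] zyaw -5.22 q [-0.41  0.38  1.69  0.    1.08 -0.32] F [ 1.5 -1.5  2.8] w 0.001
shift mm (tool axes) [13.8 65.2  0.2] turn wx deg options [np.float64(-0.0), np.float64(180.0)] rad [np.float64(-0.0), np.float64(3.141)]
[(150, np.float64(71.8), np.float64(52.3)), (156, np.float64(71.5), np.float64(48.2)), (162, np.float64(70.7), np.float64(44.1)), (168, np.float64(78.2), np.float64(41.2)), (174, np.float64(81.3), np.float64(37.8)), (180, np.float64(82.6), np.float64(34.1)), (186, np.float64(83.1), np.float64(30.2)), (192, np.float64(84.8), np.float64(26.6)), (198, np.float64(85.4), np.float64(22.7)), (204, np.float64(86.6), np.float64(19.0)), (210, np.float64(88.8), np.float64(15.6)), (216, np.float64(89.0), np.float64(11.6)), (222, np.float64(89.9), np.float64(7.8)), (228, np.float64(98.2), np.float64(6.9)), (234, np.float64(107.9), np.float64(7.0))]
```

View pics/crop9s.png

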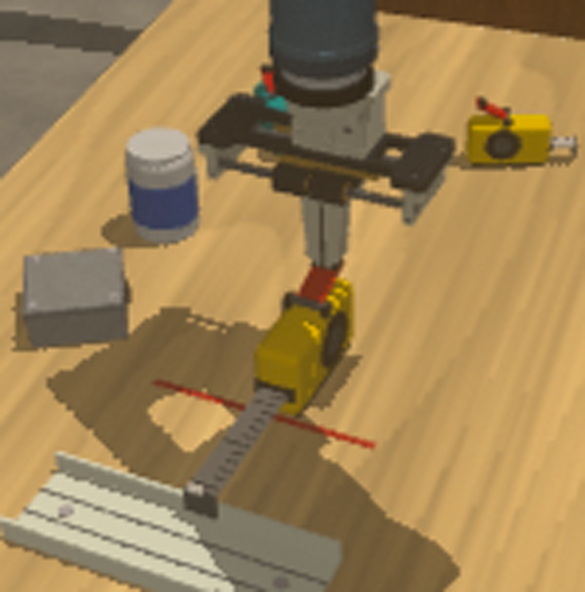

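View pics/wrist9.png

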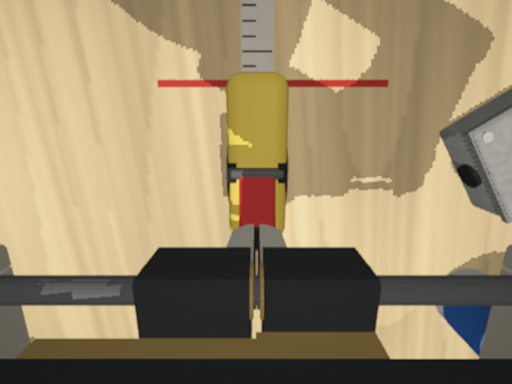

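The finger is now on the pad and the lever is coming down (end at about 92 mm, force 3 to 4 N). I continue.

```bash
python3 -m crank '[[[0.001,0,0,0,0,0],[0.001,0,0,0,0,0],[0.001,0,0,0,0,0],[0.001,0,0,0,0,0],[0.001,0,0,0,0,0],[0.001,0,0,0,0,0],[0.001,0,0,0,0,0],[0.001,0,0,0,0,0],[0.001,0,0,0,0,0],[0,0,0,0,0,0]]]' 1
python3 -m crank '[[[0.001,0,0,0,0,0],[0.001,0,0,0,0,0],[0.001,0,0,0,0,0],[0,0,0,0,0,0],[0,0,0,0,0,0],[0,0,0,0,0,0],[0,0,0,0,0,0],[0,0,0,0,0,0],[0,0,0,0,0,0],[0,0,0,0,0,0]]]' 1
```

```text
time_s: 22.95
eef_pos: [0.5426, -0.1129, 0.0515]
eef_rot: [2.401, 1.57, 2.31]
contact_force: [-0.6, -0.7, 1.8]
grip_width: 0.005
time_s: 23.95
eef_pos: [0.5428, -0.1131, 0.0488]
eef_rot: [2.466, 1.571, 2.375]
contact_force: [-1.0, -1.5, 2.7]
grip_width: 0.003
```

```bash
python3 -m crank '[[[0.001,0,0,0,0,0],[0.001,0,0,0,0,0],[0,0,0,0,0,0],[0,0,0,0,0,0],[0,0,0,0,0,0],[0,0,0,0,0,0],[0,0,0,0,0,0],[0,0,0,0,0,0],[0,0,0,0,0,0],[0,0,0,0,0,0]]]' 1
python3 - <<'E'
from h import *; from station import manip
o=manip.get_obs()
togo(o,[.5491,-.0481,.047],84.8+270)
c=manip.capture("wrist")
T=tool(o)@c["hand_eye"]; W=world(c,T);h=W[...,2]*1000; Q=(W-tool(o)[:3,3])@tool(o)[:3,:3]*1000
print([(r,h[r,257].round(1),Q[r,257,1].round(1)) for r in range(150,240,6)])
E
```

```text
time_s: 24.95
eef_pos: [0.5429, -0.1134, 0.0471]
eef_rot: [-1.335, 1.571, -1.426]
contact_force: [-2.3, -1.5, 4.0]
grip_width: 0.003
t 24.95 TCP [ 0.5429 -0.1134  0.0471] x [ 0. -0. -1.] y [ 0.091  0.996 -0.   ] z [ 0.996 -0.091  0.   ] zyaw -5.21 q [-0.41  0.39  1.7  -0.    1.05 -0.32] F [-2.3 -1.5  4. ] w 0.003
shift mm (tool axes) [ 0.1 65.6  0.3] turn wx deg options [np.float64(-0.0), np.float64(180.0)] rad [np.float64(-0.0), np.float64(3.141)]
[(150, np.float64(71.9), np.float64(53.7)), (156, np.float64(71.8), np.float64(49.9)), (162, np.float64(71.4), np.float64(46.1)), (168, np.float64(71.9), np.float64(42.4)), (174, np.float64(80.6), np.float64(40.2)), (180, np.float64(81.2), np.float64(36.6)), (186, np.float64(80.7), np.float64(32.8)), (192, np.float64(81.4), np.float64(29.2)), (198, np.float64(81.1), np.float64(25.3)), (204, np.float64(81.3), np.float64(21.5)), (210, np.float64(82.7), np.float64(18.1)), (216, np.float64(80.9), np.float64(13.5)), (222, np.float64(81.3), np.float64(9.7)), (228, np.float64(85.9), np.float64(7.5)), (234, np.float64(94.5), np.float64(7.1))]
```

The lever reads flat (81 mm along its length). I press a little further to feel the stop, then rise.

```bash
python3 -m crank '[[[0.001,0,0,0,0,0],[0.001,0,0,0,0,0],[0,0,0,0,0,0],[0,0,0,0,0,0],[0,0,0,0,0,0],[0,0,0,0,0,0],[0,0,0,0,0,0],[0,0,0,0,0,0],[0,0,0,0,0,0],[0,0,0,0,0,0]]]' 1
```

```text
time_s: 26.0
eef_pos: [0.5435, -0.1136, 0.0466]
eef_rot: [-0.455, 1.569, -0.546]
contact_force: [-4.5, -1.1, 14.2]
grip_width: 0.003
```

14 N with the TCP barely moving means the lever is on its stop. I rise clear.

```bash
python3 -m crank '[[[-0.002,0,0,0,0,0],[-0.005,0,0,0,0,0],[-0.01,0,0,0,0,0],[-0.02,0,0,0,0,0],[-0.03,0,0,0,0,0],[-0.03,0,0,0,0,0],[-0.03,0,0,0,0,0],[-0.02,0,0,0,0,0],[-0.01,0,0,0,0,0],[0,0,0,0,0,0]]]' 1
python3 - <<'E'
from h import *; from station import manip
o=manip.get_obs()
togo(o,[.5491,-.0481,.130],84.8+270)
for n in("wrist","side"):
    c=manip.capture(n); cv2.imwrite(f"pics/{n}10.png",c["pixels"][:,:,::-1]); np.savez(f"pics/{n}10.npz",M=tool(o),**c)
cv2.imwrite("pics/crop10s.png",cv2.resize(c["pixels"][100:260,180:330,::-1],None,fx=3.9,fy=3.7,interpolation=cv2.INTER_CUBIC))
c=dict(np.load("pics/wrist10.npz")); M=c["M"]; W=world(c,M@c["hand_eye"]); h=W[...,2]*1000; Q=(W-M[:3,3])@M[:3,:3]*1000
print([(r,h[r,257].round(1),Q[r,257,1].round(1),int(c["pixels"][r,257].sum())) for r in range(5,240,4)])
H=hsv(c);yl=(cv2.inRange(H,(20,110,60),(34,255,255))>0)&(h>60)&(h<80)
print(cv2.minAreaRect((W[yl][:,:2]*1000).astype(np.float32)))
m=((H[...,0]<6)|(H[...,0]>173))&(H[...,1]>160)&(abs(h)<6); print('line Y',np.percentile(Q[m][:,1],[5,50,95]),m.sum(),np.polyfit(Q[m][:,2],Q[m][:,1],1))
E
```

```text
time_s: 27.0
eef_pos: [0.5437, -0.1133, 0.2033]
eef_rot: [-0.224, 1.568, -0.315]
contact_force: [0.2, -0.5, -0.6]
grip_width: 0.008
t 27.0 TCP [ 0.5437 -0.1133  0.2033] x [ 0.003 -0.001 -1.   ] y [ 0.091  0.996 -0.001] z [ 0.996 -0.091  0.003] zyaw -5.21 q [-0.41  0.25  1.49  0.    1.39 -0.32] F [ 0.2 -0.5 -0.6] w 0.008
shift mm (tool axes) [73.2 65.5 -0.7] turn wx deg options [np.float64(-0.0), np.float64(180.0)] rad [np.float64(-0.0), np.float64(3.141)]
[(5, np.float64(34.1), np.float64(199.3), 429), (9, np.float64(32.0), np.float64(196.0), 427), (13, np.float64(33.4), np.float64(191.4), 430), (17, np.float64(32.5), np.float64(187.6), 429), (21, np.float64(33.4), np.float64(183.2), 436), (25, np.float64(34.2), np.float64(178.8), 434), (29, np.float64(33.3), np.float64(174.9), 438), (33, np.float64(32.7), np.float64(170.8), 356), (37, np.float64(32.9), np.float64(166.5), 440), (41, np.float64(32.6), np.float64(162.3), 443), (45, np.float64(32.6), np.float64(158.0), 445), (49, np.float64(33.4), np.float64(153.5), 446), (53, np.float64(31.9), np.float64(149.5), 445), (57, np.float64(3
[... 1677 characters left out ...]
(-0.4), np.float64(-38.8), 582), (201, np.float64(-0.7), np.float64(-45.0), 580), (205, np.float64(0.0), np.float64(-51.1), 579), (209, np.float64(-1.0), np.float64(-57.7), 579), (213, np.float64(0.4), np.float64(-63.6), 578), (217, np.float64(0.1), np.float64(-70.0), 577), (221, np.float64(0.5), np.float64(-76.3), 578), (225, np.float64(-1.0), np.float64(-83.3), 580), (229, np.float64(242.5), np.float64(7.0), 318), (233, np.float64(248.1), np.float64(6.7), 290), (237, np.float64(255.4), np.float64(7.3), 193)]
((546.3495483398438, -69.72704315185547), (115.1263427734375, 42.38764190673828), 84.87210083007812)
line Y [101.69204088 103.04639425 104.40153112] 332 [3.59089949e-04 1.03036529e+02]
```

View pics/wrist10.png

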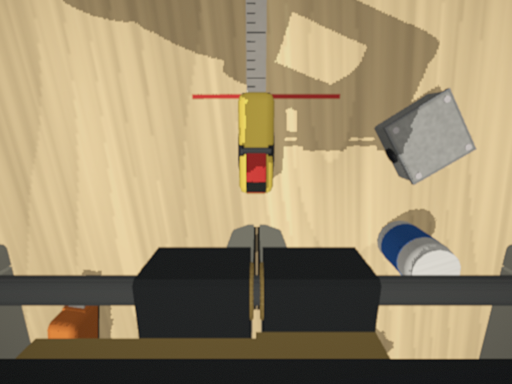

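View pics/crop10s.png

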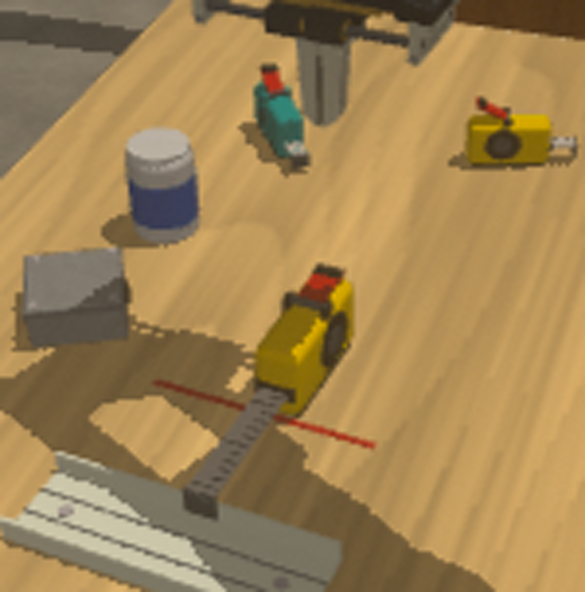

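The lever is flat, the front is at the line (both Y≈103 mm) and the yaw is 84.9°, square to the trunking. Next I move over the trunking for a final look at the hook.

```bash
python3 -m crank '[[[0,0.01,0,0,0,0],[0,0.02,0,0,0,0],[0,0.025,0,0,0,0],[0,0.03,0,0,0,0],[0,0.025,0,0,0,0],[0,0.02,0,0,0,0],[0,0.01,0,0,0,0],[0,0,0,0,0,0],[0,0,0,0,0,0],[0,0,0,0,0,0]]]' 1
python3 - <<'E'
from h import *; from station import manip
o=manip.get_obs(); print(o['time_s'],o['eef_pos'])
c=manip.capture("wrist"); M=tool(o); np.savez("pics/w11.npz",M=M,**c)
cv2.imwrite("pics/w11.png",cv2.resize(c["pixels"][0:190,130:390,::-1],None,fx=3,fy=3,interpolation=cv2.INTER_CUBIC))
W=world(c,M@c["hand_eye"]); h=W[...,2]*1000; Q=(W-M[:3,3])@M[:3,:3]*1000
print([(r,h[r,257].round(1),Q[r,257,1].round(1),int(c["pixels"][r,257].sum())) for r in range(30,190,2) if h[r,257]>5])
b=(abs(h-22)<2.5); b[:,240:275]=0; print(np.histogram(Q[b][:,1],bins=range(60,240,4)))
y=Q[b][:,1]
E
```

```text
time_s: 28.1
eef_pos: [0.5555, 0.0254, 0.2016]
eef_rot: [-2.547, 1.57, -2.639]
contact_force: [0.1, -0.4, -0.1]
grip_width: 0.007
28.1 [0.5555423  0.02535521 0.20159036]
[(42, np.float64(22.2), np.float64(163.4), 485), (44, np.float64(21.9), np.float64(161.3), 433), (46, np.float64(15.7), np.float64(160.5), 316), (88, np.float64(5.3), np.float64(112.6), 392), (104, np.float64(33.9), np.float64(90.9), 227), (106, np.float64(34.0), np.float64(88.5), 435), (108, np.float64(33.3), np.float64(86.2), 443), (110, np.float64(31.5), np.float64(83.9), 367), (112, np.float64(32.2), np.float64(81.4), 357), (114, np.float64(34.3), np.float64(79.0), 446), (116, np.float64(32.9), np.float64(76.6), 440), (118, np.float64(32.9), np.float64(74.1), 437), (120, np.float64(32.5), np.float64(71.7), 430), (122, np.float64(32.9), np.float64(69.3), 435), (124, np.float64(33.4), np.float64(66.8), 433), (126, np.float64(34.3), np.float64(64.4), 434), (128, np.float64(33.9), np.float64(61.9), 423), (130, np.float64(32.4), np.float64(59.4), 426), (132, np.float64(33.4), np.float64(56.9), 424), (134, np.float64(3
[... 1131 characters left out ...]
(182, np.float64(34.0), np.float64(-8.2), 628), (184, np.float64(32.3), np.float64(-11.3), 638), (186, np.float64(32.3), np.float64(-14.1), 643), (188, np.float64(32.9), np.float64(-16.7), 557)]
(array([  0,   0,   0,   0,   0,   0, 452,   0,   0,   0,   0,   0,   0,
         0,   0,   0,   0,   0,   0,   0,   0,   0,   0,   0,   1, 586,
        88,   0,   0,   0,   0,   0,   0,   0,   0,   0,   0,   0,   0,
         0,   0,   0,   0,   0]), array([ 60,  64,  68,  72,  76,  80,  84,  88,  92,  96, 100, 104, 108,
       112, 116, 120, 124, 128, 132, 136, 140, 144, 148, 152, 156, 160,
       164, 168, 172, 176, 180, 184, 188, 192, 196, 200, 204, 208, 212,
       216, 220, 224, 228, 232, 236]))
```

View pics/w11.png

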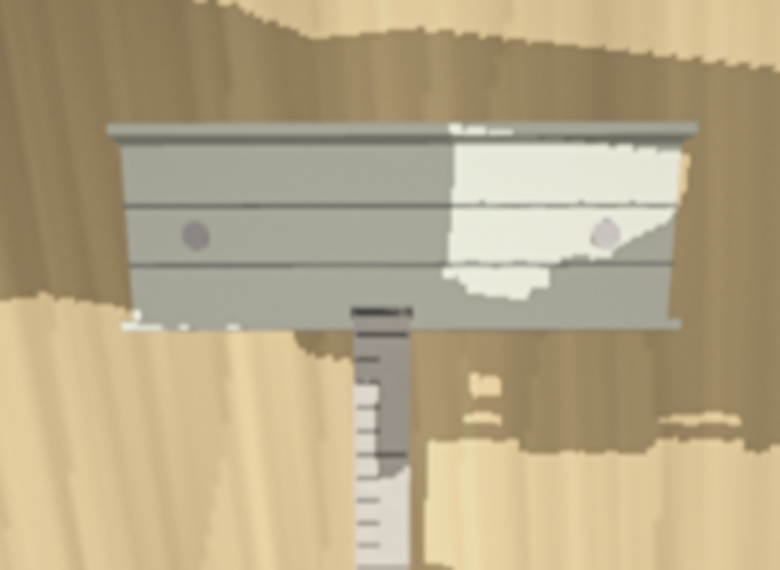

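The hook at (381,312) in the crop is over the near lip. The lip spans Y 84 to 88 mm and the hook's inner face is at about 88 mm, so it is tight. The robot is clear, so I hand in.

Run:
```python
from station import manip
print(manip.finish_job())
```

```text
the job is handed in; nothing more can be done
None
```

The tape measure is set and locked at the red line, and I handed the job in at about 28 s of the 53 s allowed; no verdict was reported. I took the large yellow tape and turned it square. I hooked it behind the trunking's near lip, drew it back about 90 mm to the line, released it, and pressed the lever down to its stop (14 N).

**Last checks (all from camera measurements):**
- **Front of the case:** within about 1 mm of the line's middle.
- **Angle:** 84.9° against the trunking's 84.8°, so square.
- **Lever:** flat, with its top at 81 to 83 mm.
- **Hook:** its inner face is against the lip to about 1 mm, so the blade is tight.
- **Robot:** fingers empty and clear, about 0 N.
- **Bystanders:** the robot never went near the junction box, tin or screwdriver. I did not re-measure their positions.

**One disagreement:** the wrist camera's depth showed the finger ends about 36 mm short of the stated tool point. My first press on the lever therefore met nothing. I confirmed the offset in the side view and pressed lower by that amount. It also means I probably gripped the case near its top rather than at 50 mm, but the grip held.

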